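# Clear the log stand and set the owl up for waxing

## Task

The red wax tin has been left on the cork pad of the log stand: first take it off and set it down flat, right way up, in the plywood tray. Then stand the pale, unwaxed wooden owl upright in the middle of the cork pad, with its whole foot on the cork. Set both down gently, without dropping or throwing them.

Things in the scene. Friction and masses are not known exactly. Their poses are not given: they have to be found in the camera images.
- tin: Low round wax tin with a red lid, 60 mm in diameter, 30 mm high, about 0.14 kg, rigid. Origin at the centre of its underside, z up. It starts standing on the cork pad, up to 10 mm off its centre. (A tin with a yellow lid elsewhere on the table is not part of the job.)
- pale_owl: Pale bare-wood owl, 95 mm high, about 0.13 kg, standing on the table on a round foot 54 mm across and 12 mm high; from 18 to 78 mm up its body is a cylinder 44 mm in diameter, to be gripped from any side; the head rounds off above. Origin at the centre of its underside, z up. It may face any way. (A dark brown owl of the same shape and a mug 90 mm high stand near; not part of the job.)
- pad (a point): Centre of the upper face of the round dark brown cork pad, 90 mm in diameter and 4 mm thick, fixed in the middle of the top of the log stand, a slice of log with bark, 170 mm in diameter (up to 176 mm over the bark) and 60 mm high. This point is 64 mm above the table. The stand does not move. z up.
- tray: Shallow open plywood tray, fixed to the table: outside 150 mm along its own x, 190 mm along its own y, 30 mm high, walls and floor 6 mm thick. It is empty. Origin at the centre of its underside, on the table; z up.
Mind the look-alikes: they are no part of the job. Leave any purple or turquoise look-alike of the tin alone. Of the things that look like the pale_owl, the smaller one is meant.

How it is judged:
On the way, in this order (a step that is already met when the one before it is completed fails the run):
1. the red tin lies flat in the tray, let go (x of tin in the frame of tray between -0.05 and 0.05 m and y of tin in the frame of tray between -0.07 and 0.07 m and z of tin in the frame of tray below 0.014 m and angle between tin's own z axis and vertical below 0.17 rad and linear speed of tin below 0.03 m/s and contact force between the fingers and tin below 0.1 N), for 0.2 s.
2. the pale owl stands upright on the cork pad, let go (horizontal distance between pale_owl and pad below 0.02 m and z of pale_owl in the frame of pad between -0.006 and 0.006 m and angle between pale_owl's own z axis and vertical below 0.17 rad and linear speed of pale_owl below 0.03 m/s and contact force between the fingers and pale_owl below 0.1 N), for 0.2 s.
At the end, for the whole second after the job is handed in: The red tin lies flat and right way up (within 10 degrees) on the floor of the tray, its centre between the walls; the pale owl stands upright (within 10 degrees) on the cork pad, its centre within 20 mm of the pad's centre; both are released and at rest (all of step 1 and all of step 2); the robot touches nothing.
It fails at once if the red tin is dropped or thrown (faster than 0.7 m/s with no finger on it, a fall of about 25 mm) (linear speed of tin above 0.7 m/s and contact force between the fingers and tin below 0.1 N).
It fails at once if the pale owl is dropped or thrown (faster than 0.7 m/s with no finger on it, a fall of about 25 mm) (linear speed of pale_owl above 0.7 m/s and contact force between the fingers and pale_owl below 0.1 N).
It also fails if it takes over 58 s, if anything falls off the work surface, if the arm or the gripper's body presses on something with over 40 N, if the wrist force passes 120 N, or if a joint passes its speed limit or range.

## Robot

A 6-joint arm with a two-finger parallel gripper is mounted at the origin on the work surface. World frame = base frame: x ahead of the robot, y to its left, z up, the work surface at z = 0. Lengths are in m, angles in rad, forces in N, time in s.
With the tool pointing down it reaches from about 0.25 to 0.725 m from the base axis. Payload 9.7 kg.
Tool frame: the origin (TCP) lies midway between the tips of the shut fingers; the grasp point (between the pads) lies 19 mm behind it; z points along the fingers, y is the line along which they close (so a half turn about z gives the same grasp; the last joint's range is limited). The gripper opens to 85 mm and grips with 20 to 120 N. Pads are 22 mm wide; open, the fingers measure 114 mm over their backs; the gripper's body (76 mm by 85 mm) begins 54 mm behind the grasp point. The pads swing forward as they close: fully open they stand 13 mm farther back than shut.
Start: joints at [1.211, 0.087, 0.176, 1.66, 0, 1.571], TCP at [0.194, 0.515, 0.231] pointing down, gripper open.
Joint ranges: [-3.13, 3.13], [-0.85, 1.81], [-1.15, 1.24], [-2.2, 2.28], [-1.44, 1.52], [-3.14, 3.14]. Speed limits (rad/s): [2.22, 2.22, 2.57, 3.14, 3.14, 3.14].

## Interface

Orientations are given as a unit quaternion [x, y, z, w].
In Python, from rig import monitor, optics, close_job gives the robot as it stands.
- The arm moves only by the tool apply_moves, never from a script. Its argument "motion" is a list of rows, each an object with "hand": the finger opening in m, from 0 to 0.0854; "travel": the shift along the tool's x, y, z in m, a list of three; "yaw": the turn about the tool's z in degrees. In form: [{"hand": hand, "travel": [tx, ty, tz], "yaw": yaw}, ...]. A call has 1 to 5 rows; each row is the pose to reach, as a shift and turn from the pose commanded when the call began, along the tool's axes at that moment; what a row does not reach only later rows make up. A row lasts 1/8 s, in which the tool goes at most 62.5 mm and 10.7 degrees, less where a joint would pass 70% of its speed; a pose out of reach is approached as far as the arm can. A call with a gripper value outside its range is refused whole. The fingers move at their own pace and stop on an object; the grip force is fixed at half the most. Time passes only in rows, so rows that repeat a pose let the fingers close. It gives the time, the measured TCP pose, the force, the opening and the grip force at its end, in the units of the state.
- monitor.get_state(): the state, without advancing time (a new reading comes with each control period).
- optics.capture(name): name is "scene" or "side" or "wrist"; returns a dict with "frame" (384x512x3 uint8, blue, green, red), "camera_matrix" (3x3 intrinsics, pixels), "k1" (the pictures are not rectified: a ray, as slopes to the right and down, at radius r is drawn at 1 + k1 r^2 times it, then the intrinsics apply), "eye" and "attitude" of the camera in the world; the wrist camera has in their place "hand_eye" (4x4, takes a point from camera to tool coordinates, whose origin is the TCP and whose axes are the flange's). Camera axes: x right, y down, z forward; pixel columns grow to the right and rows downward; lengths in m; the calibration is good to about 2 mm. A picture is of the moment at which its call begins: read the wrist's pose just before it. There is no depth.
- close_job(): hands the job in; it is judged then, once.
The state is a dict: "t": time; "joints": joint angles; "joint_vel": joint speeds; "joint_torque": joint torques, N m; "tool_pos": TCP position; "orientation": TCP orientation; "wrist_force": force on the tool from outside, world axes, zero at the start; "ft_torque": the same for the moment, N m; "grip_width": finger opening in m; "gripper_force": force on a finger pad.
Only numpy, scipy, OpenCV 4.12 (cv2) and the standard library are available. Lean on these libraries where they do the work, as an engineer would, in place of code of your own. Each camera call takes 0.05 s, during which the arm holds its last target. There are 200 camera calls.

## Working session

There is one attempt and no reset: what is moved stays moved. The work goes in short steps, Python scripts to look and compute and a tool call to move; the robot and the scene stay as the last step left them, time stands still between calls to the robot, and variables do not carry over. Pictures are saved under pics/ and viewed, at most 10 in all, crops included, and the job is handed in when it is done.

Besides the shell and the picture viewer there is one more tool, called after ">>>" by a JSON object that holds its "op" and its "data". apply_moves: Moves the arm, as the interface text tells. Its arguments: {"type":"object","properties":{"motion":{"type":"array"}},"required":["motion"]}

```bash
mkdir -p pics; cat > h.py <<'E'
from rig import monitor, optics, close_job
import numpy as np, cv2
from scipy.spatial.transform import Rotation as R
def cap(n,save=None):
    s=monitor.get_state(); c=optics.capture(n)
    if save: cv2.imwrite('pics/'+save,c['frame'])
    if 'hand_eye' in c:
        T=np.eye(4);T[:3,:3]=R.from_quat(s['orientation']).as_matrix();T[:3,3]=s['tool_pos']
        M=T@np.array(c['hand_eye'])
    else:
        M=np.eye(4);a=np.array(c['attitude'])
        M[:3,:3]=a if a.shape==(3,3) else R.from_quat(a).as_matrix()
        M[:3,3]=c['eye']
    d=dict(K=np.array(c['camera_matrix']),k1=c['k1'],M=M)
    np.savez('cal_'+n,**d); return c,d
def load(n): return dict(np.load('cal_'+n+'.npz'))
def ray(d,u,v):
    K=d['K'];k=float(d['k1'])
    p=cv2.undistortPoints(np.array([[[u,v]]],float),K,np.array([k,0,0,0.]))[0,0]
    return d['M'][:3,3],d['M'][:3,:3]@np.array([p[0],p[1],1])
def atz(d,u,v,z):
    o,r=ray(d,u,v);return o+r*(z-o[2])/r[2]
def proj(d,P):
    P=np.atleast_2d(P);q=(P-d['M'][:3,3])@d['M'][:3,:3]
    s=q[:,:2]/q[:,2:];s=s*(1+float(d['k1'])*(s**2).sum(1,keepdims=True))
    return s@d['K'][:2,:2].T+d['K'][:2,2]
E
python3 - <<'E'
from h import *
a,d=cap('scene');b,e=cap('side')
print(monitor.get_state())
for x in (d,e):print(x['M'].round(3).tolist(),x['k1'],x['K'].tolist())
for n,c in(('scene',a),('side',b)):cv2.imwrite(f'pics/{n}.png',cv2.resize(c['frame'],(800,600),interpolation=cv2.INTER_CUBIC))
E
```

```text
{'t': 0.1, 'joints': array([ 1.21098367e+00,  8.74245676e-02,  1.75191122e-01,  1.65979135e+00,
       -2.01668265e-05,  1.57080727e+00]), 'joint_vel': array([-0.00198561, -0.00085527,  0.00117983,  0.00081125, -0.00065363,
       -0.00089429]), 'joint_torque': array([-2.81603485e-05, -5.21560335e+01,  4.65654588e+01,  1.59905967e-02,
        2.77929036e-05,  5.73743975e-06]), 'tool_pos': array([0.19358644, 0.51458259, 0.23063183]), 'orientation': array([ 1.78942758e-01,  9.83859295e-01, -6.06124382e-04, -9.99852752e-05]), 'wrist_force': array([ 0.6536111 ,  0.56889419, -0.48154542]), 'ft_torque': array([-0.01686552, -0.05277919,  0.01754161]), 'gripper_force': 0.0, 'grip_width': 0.08525050120473596}
[[0.531, 0.523, -0.667, 1.099], [0.847, -0.343, 0.405, -0.26], [-0.017, -0.78, -0.626, 0.544], [0.0, 0.0, 0.0, 1.0]] 0.014485269935136406 [[349.83251035616235, 0.0, 249.5178869623865], [0.0, 349.83251035616235, 196.17485064044064], [0.0, 0.0, 1.0]]
[[-0.982, -0.157, 0.104, 0.472], [-0.187, 0.768, -0.612, 0.572], [0.016, -0.621, -0.784, 0.704], [0.0, 0.0, 0.0, 1.0]] -0.09674833843318122 [[350.3974087520448, 0.0, 257.31466994533525], [0.0, 350.3974087520448, 190.20721864545234], [0.0, 0.0, 1.0]]
```

View pics/scene.png

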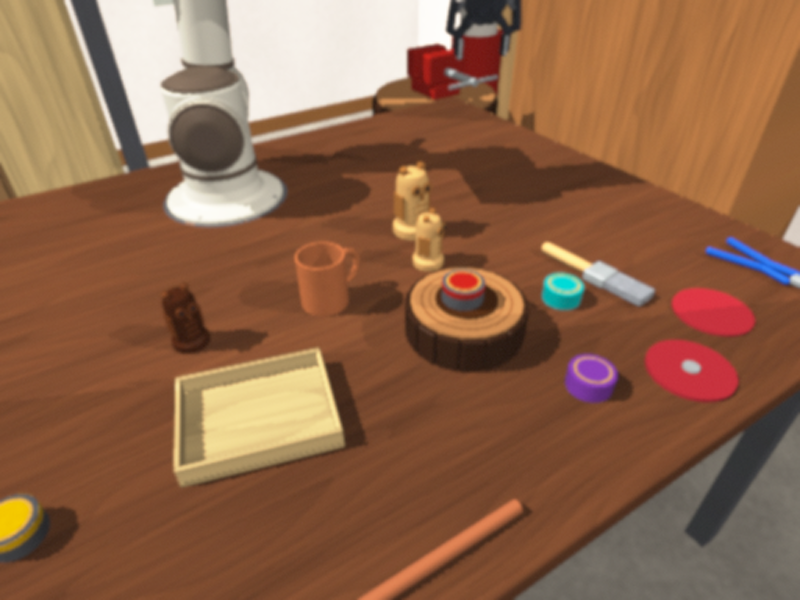

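View pics/side.png

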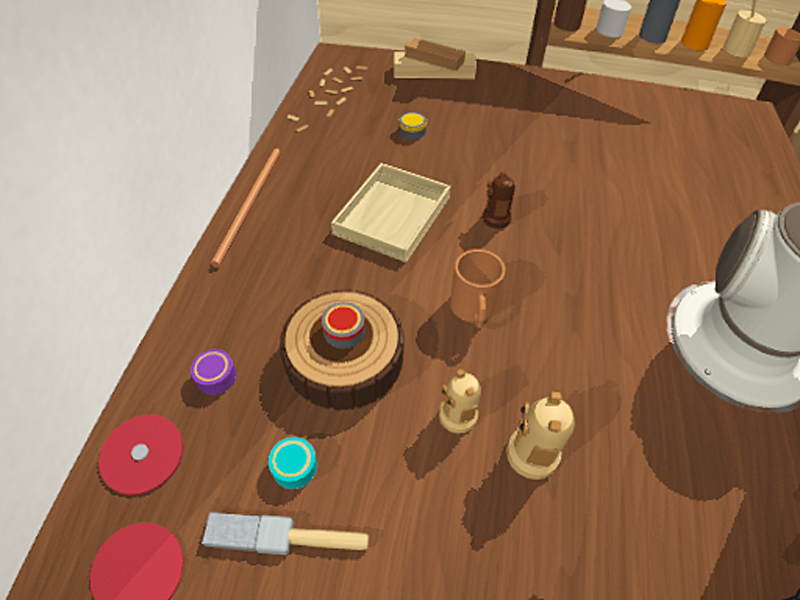

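The side view (800×600) shows the red tin lid at about (343,320) and the log top centred near (342,338). The small pale owl's foot is at (459,419), and the larger look-alike stands at (540,440). The tray's outer rim corners are at (381,164), (451,183), (405,262) and (332,223). The scene view shows the same objects: tin lid (464,282), small owl foot (428,262).

```bash
python3 - <<'E'
from h import *
s=load('side');c=load('scene');k=1.5625
f=lambda d,u,v,z:atz(d,u/k,v/k,z).round(4)
print('tin',f(s,343,320,.094),f(c,464,281,.094))
print('owl foot',f(s,459,418,.012),f(c,428,262,.006),'head',f(s,461,377,.09),f(c,429,214,.09))
L=[f(s,u,v,.06) for u,v in((282,337),(403,337),(342,292))];print('log top L,R,far',L)
print('log scene',[f(c,u,v,.06) for u,v in((405,312),(526,312),(466,269),(466,357))])
for n,d,P in(('s',s,((381,164),(451,183),(405,262),(332,223))),('c',c,((175,381),(321,351),(344,437),(180,475)))):
  Q=np.array([f(d,u,v,.03) for u,v in P]);print(n,Q[:,:2].tolist(),Q.mean(0).round(4),np.linalg.norm(Q-np.roll(Q,-1,0),axis=1).round(3),np.degrees(np.arctan2(*(np.roll(Q,-1,0)-Q).T[[1,0]])).round(1))
print('big',f(s,535,450,.012),'mug',f(s,480,268,.09),'dark',f(s,498,215,.012))
E
```

```text
tin [0.6242 0.1517 0.094 ] [0.6273 0.1481 0.094 ]
owl foot [0.4461 0.2255 0.012 ] [0.4561 0.2104 0.006 ] head [0.4537 0.2067 0.09  ] [0.4401 0.221  0.09  ]
log top L,R,far [array([0.7101, 0.1745, 0.06  ]), array([0.5418, 0.1402, 0.06  ]), array([0.6473, 0.078 , 0.06  ])]
log scene [array([0.6045, 0.0648, 0.06  ]), array([0.6966, 0.2052, 0.06  ]), array([0.5686, 0.2009, 0.06  ]), array([0.722 , 0.0799, 0.06  ])]
s [[0.6631, -0.2719], [0.5213, -0.2434], [0.5697, -0.0276], [0.7125, -0.0926]] [ 0.6166 -0.1589  0.03  ] [0.145 0.221 0.157 0.186] [ 168.6   77.4  -24.5 -105.4]
c [[0.5284, -0.2416], [0.5813, -0.0576], [0.7264, -0.1001], [0.6739, -0.2749]] [ 0.6275 -0.1685  0.03  ] [0.191 0.151 0.183 0.149] [  74.   -16.3 -106.7  167.1]
big [0.3395 0.2532 0.012 ] mug [0.4485 0.0149 0.09  ] dark [ 0.4255 -0.1934  0.012 ]
```

```bash
cat >> h.py <<'E'
def go(x,y,z):
    s=monitor.get_state();m=R.from_quat(s['orientation']).as_matrix()
    t=m.T@(np.array([x,y,z])-s['tool_pos']);print('at',s['t'],s['tool_pos'].round(4),'tooly deg',np.degrees(np.arctan2(m[1,1],m[0,1])).round(1),'travel',t.round(4));return t
E
python3 - <<'E'
from h import *
print(go(.6,.16,.24))
print(np.array(optics.capture('wrist')['hand_eye']).round(3))
E
```

```text
at 0.1 [0.1936 0.5146 0.2306] tooly deg 69.4 travel [-0.5052 -0.1888 -0.0091]
[-0.50523836 -0.18878419 -0.00912607]
[[ 0.    -0.949 -0.316  0.081]
 [ 1.     0.     0.001  0.001]
 [-0.001 -0.316  0.949 -0.143]
 [ 0.     0.     0.     1.   ]]
```

>>> {"op": "apply_moves", "data": {"motion": [{"hand": 0.085, "travel": [-0.055, -0.02, 0], "yaw": 0}, {"hand": 0.085, "travel": [-0.11, -0.04, 0], "yaw": 0}, {"hand": 0.085, "travel": [-0.165, -0.06, 0], "yaw": 0}, {"hand": 0.085, "travel": [-0.22, -0.08, 0], "yaw": 0}, {"hand": 0.085, "travel": [-0.275, -0.1, 0], "yaw": 0}]}}

```text
t: 0.78
tool_pos: [0.417, 0.3229, 0.2312]
orientation: [0.179, 0.984, 0.0, -0.0]
wrist_force: [0.7, 0.4, -0.1]
grip_width: 0.085
gripper_force: 0.0
```

>>> {"op": "apply_moves", "data": {"motion": [{"hand": 0.085, "travel": [-0.055, -0.02, 0], "yaw": 0}, {"hand": 0.085, "travel": [-0.11, -0.04, 0], "yaw": 0}, {"hand": 0.085, "travel": [-0.165, -0.06, 0], "yaw": 0}, {"hand": 0.085, "travel": [-0.21, -0.088, 0], "yaw": 0}, {"hand": 0.085, "travel": [-0.21, -0.088, 0], "yaw": 0}]}}

```text
t: 1.4
tool_pos: [0.583, 0.1651, 0.23]
orientation: [0.181, 0.983, -0.001, -0.001]
wrist_force: [-0.1, 0.7, -0.2]
grip_width: 0.0849
gripper_force: 0.0
```

```bash
python3 - <<'E'
from h import *
go(.626,.15,.2)
c,d=cap('wrist','w1.png')
print(proj(d,[[.626,.15,.094],[.625,.152,.064],[.45,.217,.09]]).round())
E
```

```text
at 1.4 [0.583  0.1651 0.23  ] tooly deg 69.1 travel [-0.0456  0.0012  0.03  ]
[[256. 220.]
 [257. 208.]
 [256.  27.]]
```

View pics/w1.png

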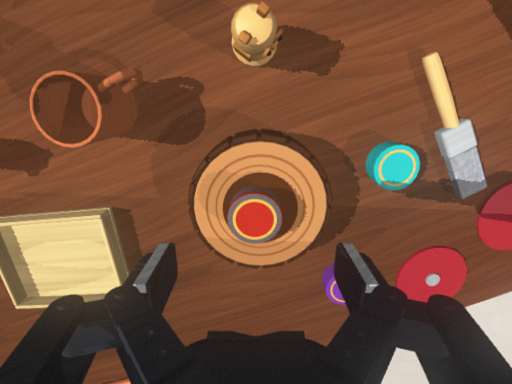

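The wrist view shows the red lid at (254,219), within 2 px of my prediction, and the log top spans x 193–328 and y 141–266. The small owl is at the top, with its head near (254,25).

```bash
python3 - <<'E'
from h import *
d=load('wrist')
c=cv2.imread('pics/w1.png')
x=atz(d,254.5,219,.094);print('tin',x.round(4))
for q in [(260.5,204)]:print('log',atz(d,*q,.06).round(4))
Q=np.array([atz(d,u,v,.06) for u,v in((193,203),(328,203),(261,141),(261,266))]);print(Q.round(4),(Q[:2].mean(0)+0).round(4),np.linalg.norm(Q[0]-Q[1]),np.linalg.norm(Q[2]-Q[3]))
# pad: dark cork mask -> ellipse
hsv=cv2.cvtColor(c,cv2.COLOR_BGR2HSV);print(hsv[185,[200,215,225,235,250,270,290,305,315]].tolist())
go(x[0],x[1],.062)
E
```

```text
tin [0.625 0.149 0.094]
log [0.6234 0.1571 0.06  ]
[[0.5934 0.0817 0.06  ]
 [0.6512 0.2335 0.06  ]
 [0.553  0.1841 0.06  ]
 [0.7049 0.1274 0.06  ]] [0.6223 0.1576 0.06  ] 0.16248239550540713 0.16214423014428836
[[14, 146, 215], [14, 146, 209], [14, 147, 210], [11, 167, 99], [12, 157, 96], [12, 175, 105], [14, 149, 156], [14, 143, 226], [14, 147, 224]]
at 1.45 [0.582  0.1666 0.2304] tooly deg 69.2 travel [-0.0466 -0.0012  0.1684]
```

>>> {"op": "apply_moves", "data": {"motion": [{"hand": 0.085, "travel": [-0.046, -0.001, 0.04], "yaw": 0}, {"hand": 0.085, "travel": [-0.046, -0.001, 0.08], "yaw": 0}, {"hand": 0.085, "travel": [-0.046, -0.001, 0.12], "yaw": 0}, {"hand": 0.085, "travel": [-0.046, -0.001, 0.12], "yaw": 0}]}}

```text
t: 1.95
tool_pos: [0.6217, 0.1516, 0.1081]
orientation: [0.178, 0.984, -0.001, -0.003]
wrist_force: [-0.2, -0.3, 0.3]
grip_width: 0.085
gripper_force: 0.0
```

```bash
python3 - <<'E'
from h import *
go(.625,.149,.062)
c,d=cap('wrist','w2.png')
print(proj(d,[[.625,.149,.094]]))
E
```

```text
at 1.95 [0.6217 0.1516 0.1081] tooly deg 69.5 travel [-0.0043 -0.0011  0.0461]
[[252.05779878 239.59599126]]
```

View pics/w2.png

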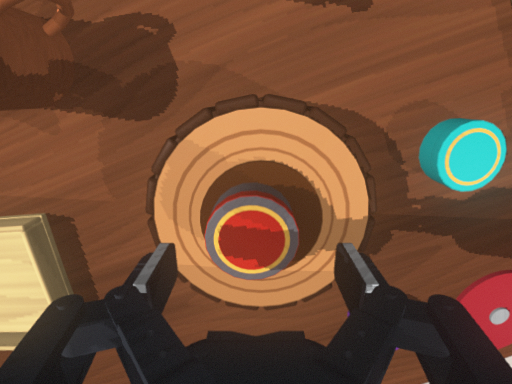

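The lid is centred at (252,239), matching the estimate, and lies between the fingers. Next I descend and grip.

>>> {"op": "apply_moves", "data": {"motion": [{"hand": 0.085, "travel": [-0.004, -0.001, 0.02], "yaw": 0}, {"hand": 0.085, "travel": [-0.004, -0.001, 0.036], "yaw": 0}, {"hand": 0.085, "travel": [-0.004, -0.001, 0.046], "yaw": 0}, {"hand": 0.085, "travel": [-0.004, -0.001, 0.046], "yaw": 0}, {"hand": 0.055, "travel": [-0.004, -0.001, 0.046], "yaw": 0}]}}

```text
t: 2.62
tool_pos: [0.6277, 0.1486, 0.0658]
orientation: [0.179, 0.984, 0.0, 0.0]
wrist_force: [0.1, 0.5, 0.7]
grip_width: 0.069
gripper_force: 0.0
```

>>> {"op": "apply_moves", "data": {"motion": [{"hand": 0.05, "travel": [0, 0, 0], "yaw": 0}, {"hand": 0.05, "travel": [0, 0, 0], "yaw": 0}, {"hand": 0.05, "travel": [0, 0, 0], "yaw": 0}, {"hand": 0.05, "travel": [0, 0, 0], "yaw": 0}]}}

```text
t: 3.12
tool_pos: [0.6281, 0.1487, 0.0665]
orientation: [0.179, 0.984, 0.0, 0.001]
wrist_force: [-0.7, -0.6, 5.9]
grip_width: 0.0585
gripper_force: 65.4
```

>>> {"op": "apply_moves", "data": {"motion": [{"hand": 0.05, "travel": [0, 0, -0.015], "yaw": 0}, {"hand": 0.05, "travel": [0, 0, -0.04], "yaw": 0}, {"hand": 0.05, "travel": [0, 0, -0.065], "yaw": 0}, {"hand": 0.05, "travel": [0, 0, -0.065], "yaw": 0}]}}

```text
t: 3.62
tool_pos: [0.6286, 0.1489, 0.1329]
orientation: [0.179, 0.984, 0.001, 0.002]
wrist_force: [0.0, 0.2, -1.2]
grip_width: 0.0583
gripper_force: 64.7
```

```bash
python3 - <<'E'
from h import *
go(.627,-.166,.12);print(monitor.get_state()['grip_width'])
E
```

```text
at 3.625 [0.6286 0.1489 0.1329] tooly deg 69.4 travel [-0.1094 -0.2953  0.0126]
0.05830424490309085
```

>>> {"op": "apply_moves", "data": {"motion": [{"hand": 0.05, "travel": [-0.011, -0.03, 0], "yaw": 0}, {"hand": 0.05, "travel": [-0.027, -0.074, 0], "yaw": 0}, {"hand": 0.05, "travel": [-0.044, -0.118, 0], "yaw": 0}, {"hand": 0.05, "travel": [-0.06, -0.162, 0], "yaw": 0}, {"hand": 0.05, "travel": [-0.076, -0.206, 0], "yaw": 0}]}}

```text
t: 4.25
tool_pos: [0.6255, -0.0724, 0.129]
orientation: [0.179, 0.984, -0.0, -0.001]
wrist_force: [0.6, -0.7, -0.9]
grip_width: 0.0583
gripper_force: 64.8
```

>>> {"op": "apply_moves", "data": {"motion": [{"hand": 0.05, "travel": [-0.017, -0.044, 0], "yaw": 0}, {"hand": 0.05, "travel": [-0.029, -0.078, 0], "yaw": 0}, {"hand": 0.05, "travel": [-0.034, -0.09, 0], "yaw": 0}, {"hand": 0.05, "travel": [-0.034, -0.09, 0], "yaw": 0}, {"hand": 0.05, "travel": [-0.034, -0.09, 0], "yaw": 0}]}}

```text
t: 4.88
tool_pos: [0.6263, -0.166, 0.13]
orientation: [0.178, 0.984, 0.0, -0.0]
wrist_force: [0.6, 0.0, -1.8]
grip_width: 0.0586
gripper_force: 64.8
```

```bash
python3 - <<'E'
from h import *
go(.627,-.166,.0085)
c,d=cap('wrist','w3.png')
E
```

```text
at 4.875 [ 0.6263 -0.166   0.13  ] tooly deg 69.4 travel [-0.0007  0.0002  0.1215]
```

View pics/w3.png

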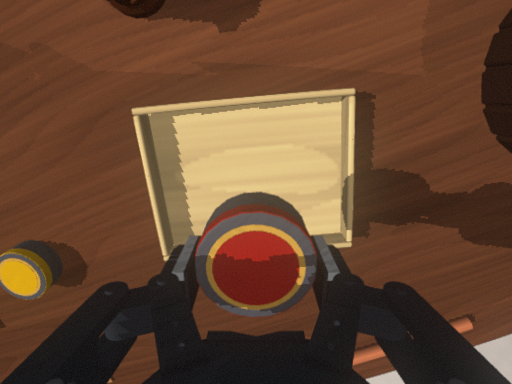

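The tin is held level between the fingers above the tray. The tray's rim corners are at about (134,111), (354,91), (352,245) and (166,258).

```bash
python3 - <<'E'
from h import *
d=load('wrist')
Q=np.array([atz(d,u,v,.03) for u,v in((134,111),(354,91),(352,245),(166,258))]);print(Q.round(3).tolist(),Q.mean(0),np.linalg.norm(Q-np.roll(Q,-1,0),axis=1).round(3))
E
```

```text
[[0.524, -0.237, 0.03], [0.574, -0.058, 0.03], [0.714, -0.096, 0.03], [0.662, -0.275, 0.03]] [ 0.6185141  -0.16614134  0.03      ] [0.186 0.145 0.186 0.143]
```

>>> {"op": "apply_moves", "data": {"motion": [{"hand": 0.05, "travel": [0.003, -0.001, 0.035], "yaw": 0}, {"hand": 0.05, "travel": [0.004, -0.001, 0.07], "yaw": 0}, {"hand": 0.05, "travel": [0.004, -0.001, 0.1], "yaw": 0}, {"hand": 0.05, "travel": [0.004, -0.001, 0.112], "yaw": 0}, {"hand": 0.05, "travel": [0.004, -0.001, 0.112], "yaw": 0}]}}

```text
t: 5.55
tool_pos: [0.622, -0.166, 0.0181]
orientation: [0.179, 0.984, 0.0, -0.0]
wrist_force: [0.5, 0.5, -1.6]
grip_width: 0.0583
gripper_force: 64.8
```

>>> {"op": "apply_moves", "data": {"motion": [{"hand": 0.05, "travel": [0, 0, 0.003], "yaw": 0}, {"hand": 0.05, "travel": [0, 0, 0.005], "yaw": 0}, {"hand": 0.05, "travel": [0, 0, 0.005], "yaw": 0}, {"hand": 0.05, "travel": [0, 0, 0.005], "yaw": 0}]}}

```text
t: 6.05
tool_pos: [0.6223, -0.1668, 0.0136]
orientation: [0.179, 0.984, -0.0, 0.0]
wrist_force: [-0.4, 0.4, -1.3]
grip_width: 0.058
gripper_force: 64.8
```

>>> {"op": "apply_moves", "data": {"motion": [{"hand": 0.05, "travel": [0, 0, 0.003], "yaw": 0}, {"hand": 0.05, "travel": [0, 0, 0.004], "yaw": 0}, {"hand": 0.05, "travel": [0, 0, 0.005], "yaw": 0}, {"hand": 0.05, "travel": [0, 0, 0.005], "yaw": 0}]}}

```text
t: 6.55
tool_pos: [0.622, -0.1667, 0.0086]
orientation: [0.179, 0.984, -0.0, -0.0]
wrist_force: [-2.6, 0.3, 1.6]
grip_width: 0.0585
gripper_force: 65.3
```

Contact has registered, so I press about 1 mm more, then release.

>>> {"op": "apply_moves", "data": {"motion": [{"hand": 0.05, "travel": [0, 0, 0.001], "yaw": 0}, {"hand": 0.05, "travel": [0, 0, 0.001], "yaw": 0}, {"hand": 0.085, "travel": [0, 0, 0.001], "yaw": 0}, {"hand": 0.085, "travel": [0, 0, 0.001], "yaw": 0}, {"hand": 0.085, "travel": [0, 0, 0.001], "yaw": 0}]}}

```text
t: 7.18
tool_pos: [0.6222, -0.1667, 0.0071]
orientation: [0.179, 0.984, 0.0, -0.0]
wrist_force: [0.8, 0.1, -0.3]
grip_width: 0.085
gripper_force: 0.0
```

>>> {"op": "apply_moves", "data": {"motion": [{"hand": 0.085, "travel": [0, 0, 0], "yaw": 0}, {"hand": 0.085, "travel": [0, 0, -0.015], "yaw": 0}, {"hand": 0.085, "travel": [0, 0, -0.06], "yaw": 0}, {"hand": 0.085, "travel": [0, 0, -0.12], "yaw": 0}, {"hand": 0.085, "travel": [0, 0, -0.18], "yaw": 0}]}}

```text
t: 7.8
tool_pos: [0.6218, -0.1666, 0.1903]
orientation: [0.179, 0.984, -0.0, 0.001]
wrist_force: [1.6, -0.1, -0.3]
grip_width: 0.0851
gripper_force: 0.0
```

```bash
python3 - <<'E'
from h import *
go(.45,.217,.2)
c,d=cap('wrist','w4.png')
print(proj(d,[[.622,-.167,.036]]))
E
```

```text
at 7.8 [ 0.6218 -0.1666  0.1903] tooly deg 69.4 travel [ 0.2959  0.2986 -0.0099]
[[254.19210609 174.71590515]]
```

View pics/w4.png

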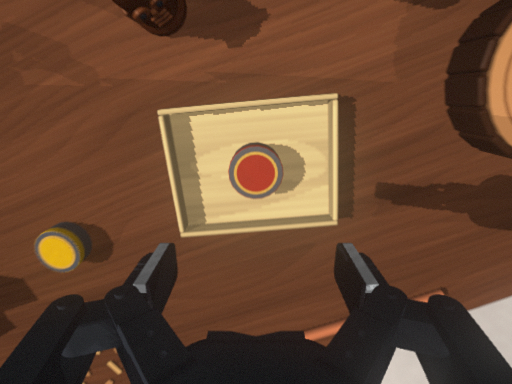

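The tin lies flat near the tray centre, with its lid at (256,173), as predicted. Next is the owl.

>>> {"op": "apply_moves", "data": {"motion": [{"hand": 0.085, "travel": [0.03, 0.03, -0.01], "yaw": 0}, {"hand": 0.085, "travel": [0.07, 0.065, -0.01], "yaw": 0}, {"hand": 0.085, "travel": [0.11, 0.1, -0.01], "yaw": 0}, {"hand": 0.085, "travel": [0.15, 0.135, -0.01], "yaw": 0}, {"hand": 0.085, "travel": [0.19, 0.17, -0.01], "yaw": 0}]}}

```text
t: 8.48
tool_pos: [0.5032, 0.0606, 0.1985]
orientation: [0.179, 0.984, 0.0, 0.001]
wrist_force: [1.1, -0.0, 0.4]
grip_width: 0.0853
gripper_force: 0.0
```

>>> {"op": "apply_moves", "data": {"motion": [{"hand": 0.085, "travel": [0.04, 0.035, 0], "yaw": 0}, {"hand": 0.085, "travel": [0.08, 0.07, 0], "yaw": 0}, {"hand": 0.085, "travel": [0.12, 0.105, 0], "yaw": 0}, {"hand": 0.085, "travel": [0.15, 0.129, 0], "yaw": 0}, {"hand": 0.085, "travel": [0.15, 0.129, 0], "yaw": 0}]}}

```text
t: 9.1
tool_pos: [0.4081, 0.2346, 0.1985]
orientation: [0.177, 0.984, 0.001, 0.001]
wrist_force: [0.4, -0.7, 0.1]
grip_width: 0.0851
gripper_force: 0.0
```

```bash
python3 - <<'E'
from h import *
go(.45,.217,.2)
c,d=cap('wrist','w5.png')
print(proj(d,[[.45,.217,.0],[.45,.217,.095]]))
E
```

```text
at 9.1 [0.4081 0.2346 0.1985] tooly deg 69.6 travel [-0.0454 -0.0019 -0.0015]
[[252.90181724 199.20077683]
 [252.2984031  232.88618708]]
```

View pics/w5.png

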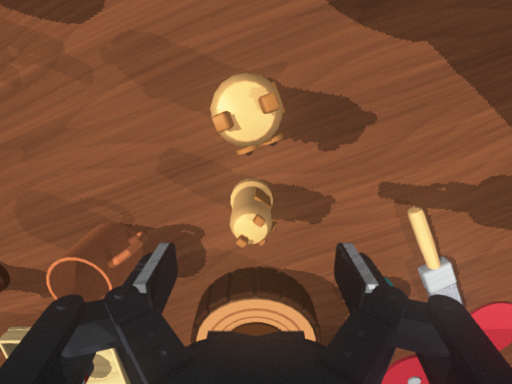

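The small owl's foot spans x 230–273 with its top edge at y 180, giving a centre near (251.5,200). Its head is at about (251,226). The big owl is at (247,110), with clear room between the two.

```bash
python3 - <<'E'
from h import *
d=load('wrist')
print('far edge',atz(d,251.5,179.5,.012),'sides',atz(d,230,199,.012),atz(d,273,199,.012),'head',atz(d,251,227,.085))
for x,y in((.45,.217),(.447,.216),(.449,.214)):
  a=np.linspace(0,6.28,60);q=proj(d,np.c_[x+.027*np.cos(a),y+.027*np.sin(a),0*a+.012]);h=proj(d,np.c_[x+.02*np.cos(a),y+.02*np.sin(a),0*a+.078]);print(x,y,q.min(0).round(1),q.max(0).round(1),h.min(0).round(1),h.max(0).round(1))
g=cv2.imread('pics/w5.png');m=cv2.inRange(cv2.cvtColor(g,cv2.COLOR_BGR2HSV),(12,60,140),(35,190,255))[160:260,210:300]
print(cv2.boundingRect(m),[ (160+i,210+np.flatnonzero(m[i])[[0,-1]]) for i in range(18,90,5) if m[i].any()])
E
```

```text
far edge [0.42110287 0.22607327 0.012     ] sides [0.43555579 0.19174101 0.012     ] [0.45442888 0.24241013 0.012     ] head [0.44810551 0.21621801 0.085     ]
0.45 0.217 [231.5 182. ] [274.2 222. ] [233.2 207.5] [271.7 242.4]
0.447 0.216 [229.8 180.1] [272.7 220.2] [231.2 205.2] [269.8 240.3]
0.449 0.214 [229.  182.1] [271.7 222.1] [230.2 207.6] [268.6 242.5]
(0, 0, 90, 95) [(178, array([248, 294])), (183, array([237, 262])), (188, array([233, 268])), (193, array([231, 271])), (198, array([230, 272])), (203, array([229, 272])), (208, array([219, 270])), (213, array([230, 269])), (218, array([230, 270])), (223, array([229, 299])), (228, array([230, 275])), (233, array([227, 268])), (238, array([236, 267])), (243, array([230, 264])), (248, array([211, 211]))]
```

>>> {"op": "apply_moves", "data": {"motion": [{"hand": 0.085, "travel": [-0.043, -0.004, 0.01], "yaw": 0}, {"hand": 0.085, "travel": [-0.043, -0.004, 0.045], "yaw": 0}, {"hand": 0.085, "travel": [-0.043, -0.004, 0.075], "yaw": 0}, {"hand": 0.085, "travel": [-0.043, -0.004, 0.085], "yaw": 0}, {"hand": 0.085, "travel": [-0.043, -0.004, 0.085], "yaw": 0}]}}

```text
t: 9.78
tool_pos: [0.4482, 0.2134, 0.1127]
orientation: [0.179, 0.984, -0.0, -0.0]
wrist_force: [-0.2, -0.1, -0.1]
grip_width: 0.085
gripper_force: 0.0
```

```bash
python3 - <<'E'
from h import *
go(.447,.2155,.037)
c,d=cap('wrist','w6.png')
print(proj(d,[[.447,.2155,.095]]))
E
```

```text
at 9.775 [0.4482 0.2134 0.1127] tooly deg 69.3 travel [0.0019 0.0016 0.0757]
[[256.41111613 228.45375738]]
```

View pics/w6.png

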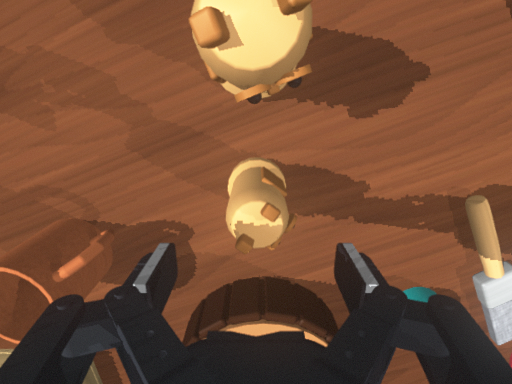

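The owl's head is at about (258,220), centred between the fingers and close to the prediction. The big owl stays well ahead of the gripper, so I descend and grip.

>>> {"op": "apply_moves", "data": {"motion": [{"hand": 0.085, "travel": [0.002, 0.002, 0.025], "yaw": 0}, {"hand": 0.085, "travel": [0.002, 0.002, 0.05], "yaw": 0}, {"hand": 0.085, "travel": [0.002, 0.002, 0.07], "yaw": 0}, {"hand": 0.085, "travel": [0.002, 0.002, 0.075], "yaw": 0}, {"hand": 0.085, "travel": [0.002, 0.002, 0.075], "yaw": 0}]}}

```text
t: 10.45
tool_pos: [0.4474, 0.2167, 0.0384]
orientation: [0.179, 0.984, 0.0, 0.0]
wrist_force: [0.9, 0.2, -0.5]
grip_width: 0.0848
gripper_force: 0.0
```

>>> {"op": "apply_moves", "data": {"motion": [{"hand": 0.05, "travel": [0, 0, 0], "yaw": 0}, {"hand": 0.036, "travel": [0, 0, 0], "yaw": 0}, {"hand": 0.036, "travel": [0, 0, 0], "yaw": 0}, {"hand": 0.036, "travel": [0, 0, 0], "yaw": 0}, {"hand": 0.036, "travel": [0, 0, 0], "yaw": 0}]}}

```text
t: 11.08
tool_pos: [0.4472, 0.2167, 0.0382]
orientation: [0.179, 0.984, 0.0, 0.001]
wrist_force: [-1.6, 0.2, 5.9]
grip_width: 0.0426
gripper_force: 60.8
```

>>> {"op": "apply_moves", "data": {"motion": [{"hand": 0.036, "travel": [0, 0, -0.015], "yaw": 0}, {"hand": 0.036, "travel": [0, 0, -0.04], "yaw": 0}, {"hand": 0.036, "travel": [0, 0, -0.07], "yaw": 0}, {"hand": 0.036, "travel": [0, 0, -0.09], "yaw": 0}, {"hand": 0.036, "travel": [0, 0, -0.09], "yaw": 0}]}}

```text
t: 11.7
tool_pos: [0.4476, 0.2169, 0.1293]
orientation: [0.179, 0.984, 0.001, 0.001]
wrist_force: [0.5, 0.0, -2.0]
grip_width: 0.0429
gripper_force: 61.0
```

```bash
python3 - <<'E'
from h import *
go(.6256,.1567,.13);print(monitor.get_state()['grip_width'])
E
```

```text
at 11.7 [0.4476 0.2169 0.1293] tooly deg 69.4 travel [-0.1878  0.0063 -0.0003]
0.04285698078454017
```

>>> {"op": "apply_moves", "data": {"motion": [{"hand": 0.036, "travel": [-0.025, 0.001, 0], "yaw": 0}, {"hand": 0.036, "travel": [-0.07, 0.002, 0], "yaw": 0}, {"hand": 0.036, "travel": [-0.115, 0.004, 0], "yaw": 0}, {"hand": 0.036, "travel": [-0.155, 0.005, 0], "yaw": 0}, {"hand": 0.036, "travel": [-0.18, 0.006, 0], "yaw": 0}]}}

```text
t: 12.32
tool_pos: [0.6184, 0.1578, 0.1255]
orientation: [0.179, 0.984, -0.0, -0.001]
wrist_force: [0.1, -0.4, -1.6]
grip_width: 0.0428
gripper_force: 61.1
```

>>> {"op": "apply_moves", "data": {"motion": [{"hand": 0.036, "travel": [-0.008, 0, 0], "yaw": 0}, {"hand": 0.036, "travel": [-0.008, 0, 0], "yaw": 0}, {"hand": 0.036, "travel": [-0.008, 0, 0.01], "yaw": 0}, {"hand": 0.036, "travel": [-0.008, 0, 0.019], "yaw": 0}, {"hand": 0.036, "travel": [-0.008, 0, 0.019], "yaw": 0}]}}

```text
t: 12.95
tool_pos: [0.6239, 0.1561, 0.1071]
orientation: [0.179, 0.984, -0.0, -0.001]
wrist_force: [-1.2, -1.3, -1.3]
grip_width: 0.0428
gripper_force: 61.1
```

```bash
python3 - <<'E'
from h import *
go(.6256,.1567,.102)
a,_=cap('side');b,_=cap('scene')
cs=cv2.resize(a['frame'][140:280,150:290],(560,560))
cc=cv2.resize(b['frame'][110:250,230:370],(560,560))
cv2.imwrite('pics/chk.png',cv2.resize(np.hstack([cs,cc]),(800,400)))
E
```

```text
at 12.95 [0.6239 0.1561 0.1071] tooly deg 69.4 travel [-0.0014  0.0012  0.0051]
```

View pics/chk.png

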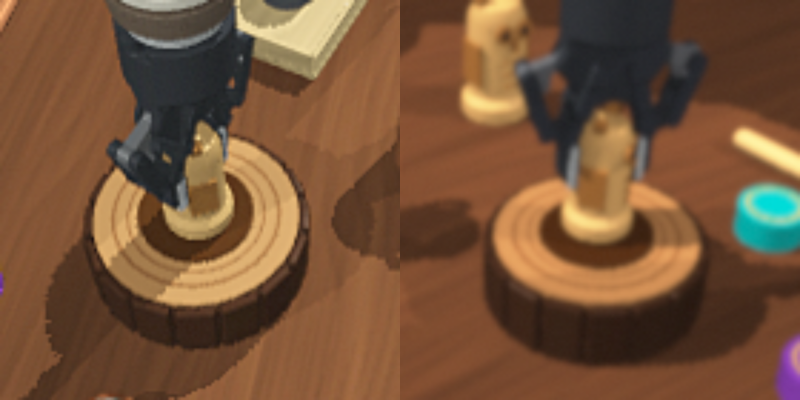

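Both views show the owl upright just above the cork and centred on it. In the left crop the foot is at about (199,218) and the pad at (195,218). In the right crop the foot is at (597,220) and the pad at (597,233), with the owl still about 5 mm up. I lower it slowly.

>>> {"op": "apply_moves", "data": {"motion": [{"hand": 0.036, "travel": [-0.001, 0.001, 0.002], "yaw": 0}, {"hand": 0.036, "travel": [-0.001, 0.001, 0.004], "yaw": 0}, {"hand": 0.036, "travel": [-0.001, 0.001, 0.005], "yaw": 0}, {"hand": 0.036, "travel": [-0.001, 0.001, 0.005], "yaw": 0}]}}

```text
t: 13.55
tool_pos: [0.6262, 0.1565, 0.1032]
orientation: [0.179, 0.984, -0.0, -0.0]
wrist_force: [0.2, 0.2, -2.0]
grip_width: 0.0425
gripper_force: 61.1
```

>>> {"op": "apply_moves", "data": {"motion": [{"hand": 0.036, "travel": [0, 0, 0.001], "yaw": 0}, {"hand": 0.036, "travel": [0, 0, 0.002], "yaw": 0}, {"hand": 0.036, "travel": [0, 0, 0.002], "yaw": 0}, {"hand": 0.036, "travel": [0, 0, 0.002], "yaw": 0}]}}

```text
t: 14.05
tool_pos: [0.6263, 0.1565, 0.1022]
orientation: [0.179, 0.984, 0.0, 0.0]
wrist_force: [-2.4, -1.1, 5.0]
grip_width: 0.0427
gripper_force: 61.6
```

Contact at 5 N. I release and retreat straight up.

>>> {"op": "apply_moves", "data": {"motion": [{"hand": 0.06, "travel": [0, 0, 0], "yaw": 0}, {"hand": 0.085, "travel": [0, 0, 0], "yaw": 0}, {"hand": 0.085, "travel": [0, 0, 0], "yaw": 0}, {"hand": 0.085, "travel": [0, 0, 0], "yaw": 0}, {"hand": 0.085, "travel": [0, 0, 0], "yaw": 0}]}}

```text
t: 14.68
tool_pos: [0.6262, 0.1566, 0.1013]
orientation: [0.179, 0.984, -0.0, -0.0]
wrist_force: [0.1, 0.2, -0.1]
grip_width: 0.0847
gripper_force: 0.0
```

>>> {"op": "apply_moves", "data": {"motion": [{"hand": 0.085, "travel": [0, 0, -0.02], "yaw": 0}, {"hand": 0.085, "travel": [0, 0, -0.06], "yaw": 0}, {"hand": 0.085, "travel": [0, 0, -0.11], "yaw": 0}, {"hand": 0.085, "travel": [0, 0, -0.13], "yaw": 0}, {"hand": 0.085, "travel": [0, 0, -0.13], "yaw": 0}]}}

```text
t: 15.3
tool_pos: [0.6269, 0.1567, 0.233]
orientation: [0.179, 0.984, 0.001, 0.001]
wrist_force: [0.7, 0.5, -0.4]
grip_width: 0.0852
gripper_force: 0.0
```

```bash
python3 - <<'E'
from h import *
a,_=cap('side');w,d=cap('wrist')
cv2.imwrite('pics/fin.png',np.hstack([cv2.resize(a['frame'][90:290,150:350],(400,400)),cv2.resize(w['frame'],(400,300))[0:300,:] if 0 else cv2.copyMakeBorder(cv2.resize(w['frame'],(400,300)),0,100,0,0,0)]))
E
```

```text
(no output)
```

View pics/fin.png

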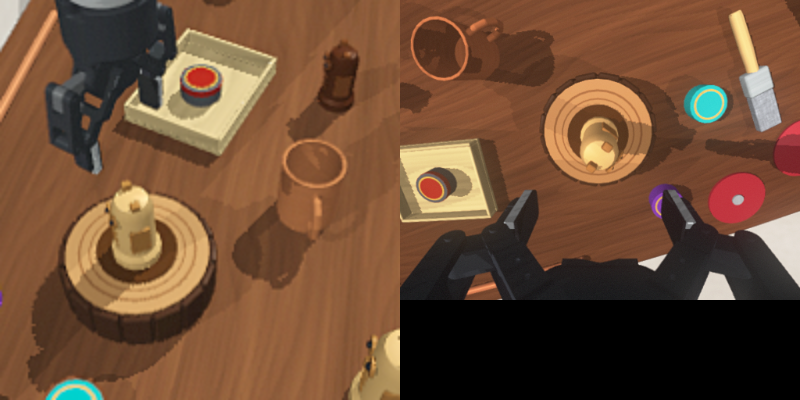

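The owl stands upright in the middle of the cork, foot at about (137,252) in the left crop, and the tin lies flat in the tray at (202,80). The gripper is clear of everything, so I hand in.

```bash
python3 -c "
from rig import close_job
print(close_job())"
```

```text
the job is handed in; nothing more can be done
None
```

The job is handed in: in the final pictures the red tin lies flat in the tray, the smaller pale owl stands upright in the middle of the cork pad and the gripper is clear; the hand-in returned no verdict.

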